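# Tip the tall carton over and push it home under the worktop stand

### The job

The tall carton is too high to go under the little wooden stand. Push it over so that it lies flat on its broad side, then push it lengthways into the stand, straight, until its end meets the back wall. Only push it with the fingers: do not pick it up, and leave the cups, jars and other small things standing where they are.

Things in the scene. Friction and masses are not known exactly. Their poses are not given: they have to be found in the camera images.
- carton: tall closed rigid cardboard carton, pale panel on both broad faces: 60 mm thick (x), 100 wide (y), 190 tall (z), 0.2-0.4 kg, evenly filled. Origin: centre of its underside. Starts upright, 250-310 mm in front of the stand's mouth near the bay's centre line, broad face +x turned to the mouth. Pushed high on the other broad face it tips and falls by itself past 18 degrees; pushed low it slides
- carton_mid (a point): the middle of the tall carton: 95 mm above the worktop when upright, 30 mm when it lies on a broad face; axes as the carton's
- stand: low wooden stand, fixed, 140 mm deep (x), 174 wide (y), 97 high: flat top on two side walls (12 mm) and a back wall, open only at the mouth on its -x side. Bay inside: 150 mm wide, 85 high, 130 deep; the carton when home sticks out 60 mm. Origin: centre of its underside; +x points from mouth to back wall, the way to push
- bay_back (a point): point on the inner face of the stand's back wall, on the bay's centre line, 30 mm above the worktop; axes as the stand's
- bay_mouth (a point): centre of the bay's mouth, 30 mm above the worktop, 130 mm in front of bay_back; axes as the stand's
- espresso_cup: small white espresso cup with a side handle, 60 mm across, 55 mm high; loose bystander, origin at the centre of its underside
- mug: black mug with a side handle, 82 mm across, 95 mm high; loose bystander, origin at the centre of its underside
- jar: pale glass jar with a steel cap, 72 mm across, 120 mm high; loose bystander, origin at the centre of its underside
- tea_box: squat square cardboard box, 75 x 75 mm, 100 mm high; loose bystander, origin at the centre of its underside
- shaker: steel salt shaker, 44 mm across, 77 mm high; loose bystander, origin at the centre of its underside
- sugar_jar: blue ceramic jar with a wooden cap, 64 mm across, 90 mm high, on top of the stand; loose bystander, origin at the centre of its underside
- beaker: steel beaker, 60 mm across, 85 mm high, on top of the stand; loose bystander, origin at the centre of its underside
There are look-alikes about, which are no part of the job. What is shaped like the stand but purple is not meant.

How it is judged:
On the way, in this order (a step that is already met when the one before it is completed fails the run):
1. the tall carton has been pushed over and lies on a broad side (height (world z) of carton_mid below 0.037 m and angle between carton's own z axis and vertical above 1.47 rad), for 0.2 s.
2. it is pushed in lengthways to the back wall (height (world z) of carton_mid below 0.037 m and x of carton_mid in the frame of bay_back above -0.108 m and y of carton_mid in the frame of bay_back between -0.03 and 0.03 m and angle between the z axis of carton and the x axis of stand, either way round below 0.2 rad), for 0.2 s.
At the end, for the whole second after the job is handed in: Carton flat on a broad side (middle under 37 mm high), lengthways in the bay (within 0.2 rad of straight, 30 mm of the centre line), its middle at most 108 mm from the back wall (95 mm when touching), at rest; every other small thing upright, within 30 mm of its start (all of step 2 and linear speed of carton below 0.01 m/s and angular speed of carton below 0.1 rad/s and distance of each of espresso_cup, mug, jar, tea_box, shaker, sugar_jar, beaker from where it was at the start of the episode below 0.03 m and angle between each of espresso_cup, mug, jar, tea_box, shaker, sugar_jar, beaker's own z axis and vertical below 0.3 rad).
It fails at once if the carton is lifted off the worktop (height (world z) of carton_mid above 0.125 m or (height (world z) of carton_mid above 0.075 m and angle between carton's own z axis and vertical above 1.35 rad)).
It fails at once if another small thing is shoved more than 30 mm or knocked over (not ((distance of espresso_cup from where it was at the start of the episode below 0.03 m and angle between espresso_cup's own z axis and vertical below 0.3 rad) and (distance of mug from where it was at the start of the episode below 0.03 m and angle between mug's own z axis and vertical below 0.3 rad) and (distance of jar from where it was at the start of the episode below 0.03 m and angle between jar's own z axis and vertical below 0.3 rad) and (distance of tea_box from where it was at the start of the episode below 0.03 m and angle between tea_box's own z axis and vertical below 0.3 rad) and (distance of shaker from where it was at the start of the episode below 0.03 m and angle between shaker's own z axis and vertical below 0.3 rad) and (distance of sugar_jar from where it was at the start of the episode below 0.03 m and angle between sugar_jar's own z axis and vertical below 0.3 rad) and (distance of beaker from where it was at the start of the episode below 0.03 m and angle between beaker's own z axis and vertical below 0.3 rad))).
It also fails if it takes over 50 s, if anything falls off the work surface, if the arm or the gripper's body presses on something with over 40 N, if the wrist force passes 120 N, or if a joint passes its speed limit or range.

### The arm

A 7-joint arm with a two-finger parallel gripper is mounted at the origin on the work surface. World frame = base frame: x ahead of the robot, y to its left, z up, the work surface at z = 0. Lengths are in m, angles in rad, forces in N, time in s.
With the tool pointing down it reaches from about 0.425 to 0.975 m from the base axis. Payload 16.7 kg.
Tool frame: the origin (TCP) lies at the very end of the fingers, on their centre line; the grasp point (between the pads) lies 19 mm behind it; z points along the fingers, y is the line along which they close (so a half turn about z gives the same grasp; the last joint's range is limited). The gripper opens to 85 mm and grips with 20 to 120 N. Pads are 22 mm wide; open, the fingers measure 114 mm over their backs; the gripper's body (76 mm by 85 mm) begins 54 mm behind the grasp point. The pads swing forward as they close: fully open they stand 13 mm farther back than shut.
Start: joints at [-1.433, 0.426, 0.074, 1.606, -0.034, 1.111, -0.067], TCP at [0.192, 0.647, 0.231] pointing down, gripper open.
Joint ranges: [-2.85, 2.85], [-0.5, 2.14], [-1.23, 1.37], [0.21, 2.46], [-1.02, 4.16], [0.16, 2.05], [-2.73, 2.73]. Speed limits (rad/s): [1.89, 1.89, 2.39, 2.39, 3.01, 3.01, 3.01].

### API

Orientations are given as a unit quaternion [w, x, y, z].
In Python, from bench import arm gives the robot as it stands.
- The arm moves only by the tool arm_command, never from a script. Its argument "motion" is a list of rows, each an object of numbers: "tx", "ty", "tz": the shift along the tool's x, y, z in m; "rx", "ry", "rz": the turn, a rotation vector about the tool's x, y, z in degrees; "fingers": the opening, from -1 (shut) to 1 (fully open). In form: [{"tx": .., "ty": .., "tz": .., "rx": .., "ry": .., "rz": .., "fingers": ..}, ...]. A call has 1 to 10 rows; each row is the pose to reach, as a shift and turn from the pose commanded when the call began, along the tool's axes at that moment; what a row does not reach only later rows make up. A row lasts 1/12 s, in which the tool goes at most 41.7 mm and 7.16 degrees, less where a joint would pass 70% of its speed; a pose out of reach is approached as far as the arm can. A call with a gripper value outside its range is refused whole. The fingers move at their own pace and stop on an object; the grip force is fixed at half the most. Time passes only in rows, so rows that repeat a pose let the fingers close. It gives the time, the measured TCP pose, the force, the opening and the grip force at its end, in the units of the state.
- arm.state(): the state, without advancing time (a new reading comes with each control period).
- arm.camera(name): name is "scene" or "top"; returns a dict with "img" (420x560x3 uint8, red, green, blue), "fx", "fy", "cx", "cy" (pixels), "origin" and "orientation" of the camera in the world. Camera axes: x right, y down, z forward; pixel columns grow to the right and rows downward; lengths in m; the calibration is good to about 2 mm. A picture is of the moment at which its call begins. There is no depth.
- arm.finish_job(): hands the job in; it is judged then, once.
The state is a dict: "time_s": time; "qpos": joint angles; "joint_vel": joint speeds; "joint_torque": joint torques, N m; "tcp_pos": TCP position; "eef_rot": TCP orientation; "ft_force": force on the tool from outside, world axes, zero at the start; "moment": the same for the moment, N m; "opening": finger opening in m; "grip_force": force on a finger pad.
Only numpy, scipy, OpenCV 4.12 (cv2) and the standard library are available. Lean on these libraries where they do the work, as an engineer would, in place of code of your own. Each camera call takes 0.05 s, during which the arm holds its last target. There are 200 camera calls.

## Working session

There is one attempt and no reset: what is moved stays moved. The work goes in short steps, Python scripts to look and compute and a tool call to move; the robot and the scene stay as the last step left them, time stands still between calls to the robot, and variables do not carry over. Pictures are saved under pics/ and viewed, at most 10 in all, crops included, and the job is handed in when it is done.

Besides the shell and the picture viewer there is one more tool, called after ">>>" as name(argument=value, ...) on one line, values as JSON. arm_command: Moves the arm, as the interface text tells. Its arguments: {"type":"object","properties":{"motion":{"type":"array","items":{"type":"object","properties":{"tx":{"type":"number"},"ty":{"type":"number"},"tz":{"type":"number"},"rx":{"type":"number"},"ry":{"type":"number"},"rz":{"type":"number"},"fingers":{"type":"number"}}}}},"required":["motion"]}

```bash
ls; mkdir -p pics; python3 - <<'E'
from bench import arm
import cv2,numpy as np
s=arm.state();print(s)
for n in("scene","top"):
    c=arm.camera(n);print(n,{k:v for k,v in c.items() if k!='img'})
    cv2.imwrite(f'pics/{n}0.png',c['img'][:,:,::-1])
    np.save(f'pics/{n}0.npy',c['img'])
E
```

```text
pics
{'time_s': 0.0, 'qpos': array([-1.43249635,  0.42672069,  0.07386733,  1.60661398, -0.03408097,
        1.11082344, -0.06709996]), 'joint_vel': array([ 0.0009824 ,  0.00227104, -0.00099336, -0.00173095, -0.00041318,
        0.00118632,  0.00032604]), 'joint_torque': array([ 6.44591437e-04, -9.49829292e+01,  3.76060769e+00, -4.63514829e+01,
        1.90765673e-02,  1.01349223e-02, -5.08797348e-05]), 'tcp_pos': array([0.19151977, 0.64682355, 0.23061558]), 'eef_rot': array([-3.41711930e-05,  1.43422819e-01,  9.89661290e-01, -6.52046964e-04]), 'ft_force': array([-0.0065612 , -0.221527  , -0.19386861]), 'moment': array([ 0.01835213, -0.01200964,  0.04079848]), 'grip_force': 0.0, 'opening': 0.08535118274982205}
scene {'fx': 472.59360104660533, 'fy': 472.59360104660533, 'cx': 278.96744142853873, 'cy': 210.2605430009198, 'origin': array([ 1.38309985, -0.08601658,  0.81418464]), 'orientation': array([-0.32704962,  0.70103569,  0.574192  , -0.26812507])}
top {'fx': 426.5254849462652, 'fy': 426.5254849462652, 'cx': 279.6558849667165, 'cy': 204.023379822128, 'origin': array([0.40361004, 0.10113427, 1.18370274]), 'orientation': array([ 0.03230561, -0.6978654 ,  0.71428018, -0.04176192])}
```

View pics/scene0.png

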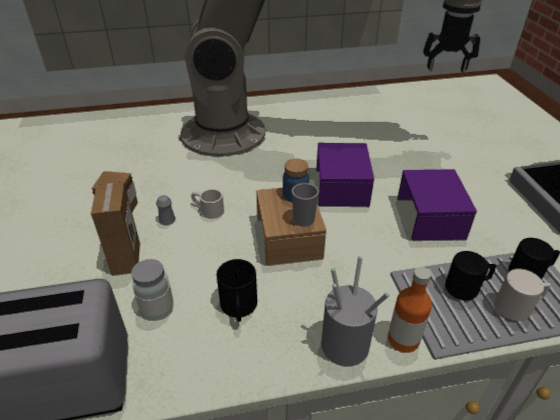

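View pics/top0.png

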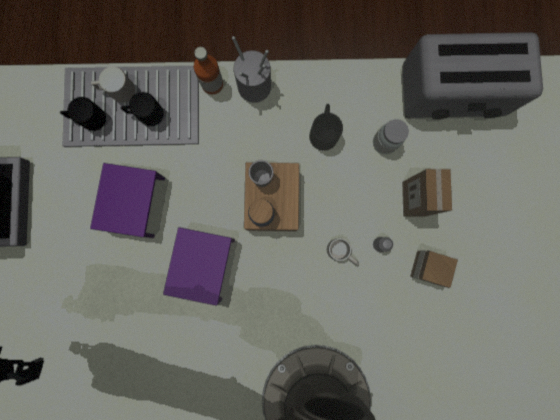

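The top view has three stand-shaped objects. Two are purple, at (125,200) and (198,266), and one is wooden, at (272,196). Only the wooden one fits, and it has the blue jar and the beaker on it. The tall carton is at (430,192), with the squat tea box at (435,267). I'll confirm with a crop and measure.

```bash
cat > h.py <<'E'
import numpy as np,cv2
from bench import arm
from scipy.spatial.transform import Rotation as R
CAL=dict(top=(426.525,279.656,204.023,[0.40361004,0.10113427,1.18370274],[0.03230561,-0.6978654,0.71428018,-0.04176192]),
 scene=(472.5936,278.967,210.2605,[1.38309985,-0.08601658,0.81418464],[-0.32704962,0.70103569,0.574192,-0.26812507]))
def rot(q): return R.from_quat([q[1],q[2],q[3],q[0]])
def cast(cam,uv,z):
    f,cx,cy,o,q=CAL[cam]; uv=np.atleast_2d(uv).astype(float); o=np.array(o)
    d=rot(q).apply(np.c_[(uv[:,0]-cx)/f,(uv[:,1]-cy)/f,np.ones(len(uv))])
    return o+d*((z-o[2])/d[:,2])[:,None]
def proj(cam,p):
    f,cx,cy,o,q=CAL[cam]; v=rot(q).inv().apply(np.atleast_2d(p)-np.array(o))
    return v[:,:2]/v[:,2:]*f+[cx,cy]
E
python3 - <<'E'
from h import *
im=np.load('pics/top0.npy'); hsv=cv2.cvtColor(im,cv2.COLOR_RGB2HSV)
m=cv2.inRange(hsv,(4,60,40),(22,255,255)); m[:150]=0
n,l,st,ce=cv2.connectedComponentsWithStats(m)
for i in range(1,n):
    if st[i,4]>150:
        pts=np.argwhere(l==i)[:,::-1].astype(np.float32)
        r=cv2.boxPoints(cv2.minAreaRect(pts)); print(st[i],ce[i].round(1))
        for z in(0.097,0.1,0.19):
            w=cast('top',r,z)[:,:2]; print(z,w.round(3).tolist(),np.linalg.norm(w[1]-w[0]).round(3),np.linalg.norm(w[2]-w[1]).round(3))
for n,(u,v),z in[('cup',(340,249),.055),('shaker',(386,244),.077),('mug',(326,132),.095),('jar',(397,132),.12),('jarcap',(397,130),.12)]:
    print(n,cast('top',(u,v),z)[0].round(3))
a=cv2.resize(im[145:300,380:470],None,fx=3.8,fy=3.8,interpolation=cv2.INTER_CUBIC)
b=cv2.resize(im[145:300,235:345],None,fx=3.8,fy=3.8,interpolation=cv2.INTER_CUBIC)
cv2.imwrite('pics/crop1.png',np.clip(1.6*np.hstack([b,a])[:,:,::-1].astype(float),0,255).astype(np.uint8))
E
```

```text
[ 244  163   55   68 3042] [273.5 199.2]
0.097 [[0.626, 0.175], [0.623, 0.035], [0.45, 0.04], [0.453, 0.177]] 0.14 0.173
0.1 [[0.626, 0.175], [0.623, 0.035], [0.45, 0.04], [0.453, 0.177]] 0.139 0.173
0.19 [[0.607, 0.169], [0.605, 0.041], [0.446, 0.045], [0.449, 0.171]] 0.128 0.159
[414 169  25  45 593] [428.8 189.9]
0.097 [[0.599, -0.264], [0.602, -0.32], [0.486, -0.321], [0.483, -0.266]] 0.056 0.116
0.1 [[0.598, -0.263], [0.601, -0.319], [0.486, -0.32], [0.483, -0.265]] 0.056 0.115
0.19 [[0.582, -0.233], [0.585, -0.284], [0.479, -0.285], [0.477, -0.234]] 0.051 0.106
[441 169  11  42 397] [445.9 189.6]
0.097 [[0.6, -0.334], [0.6, -0.359], [0.493, -0.356], [0.492, -0.332]] 0.025 0.107
0.1 [[0.599, -0.333], [0.6, -0.358], [0.492, -0.355], [0.492, -0.33]] 0.025 0.107
0.19 [[0.583, -0.297], [0.583, -0.319], [0.485, -0.317], [0.485, -0.295]] 0.023 0.098
[420 251  37  36 895] [438.7 268.9]
0.097 [[0.322, -0.262], [0.391, -0.288], [0.365, -0.365], [0.296, -0.338]] 0.074 0.081
0.1 [[0.322, -0.261], [0.391, -0.287], [0.366, -0.363], [0.297, -0.337]] 0.074 0.081
0.19 [[0.329, -0.231], [0.392, -0.255], [0.369, -0.325], [0.305, -0.301]] 0.068 0.074
cup [ 0.399 -0.072  0.055]
shaker [ 0.409 -0.188  0.077]
mug [ 0.705 -0.041  0.095]
jar [ 0.694 -0.219  0.12 ]
jarcap [ 0.699 -0.22   0.12 ]
```

View pics/crop1.png

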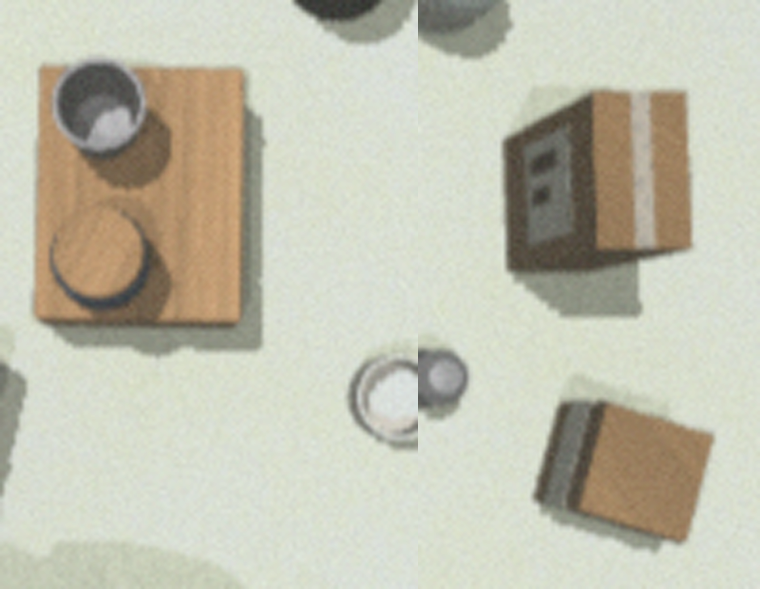

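The crop shows the wooden stand, mouth to the right, centred near (0.538, 0.107) with its axis along world +y. The carton's top face spans about (427–452, 169–211) px, which puts it near (0.532, -0.289). Its printed panel faces the mouth, and the tea box stands separately at (439,269). I'll work out the approach deltas.

```bash
cat >> h.py <<'E'
def delta(p,ydir=None,s=None):
    """tool-frame shift (m) and turn (deg) to TCP p, tool down with tool y along horizontal ydir"""
    s=s or arm.state(); T=rot(s['eef_rot']); out=[T.inv().apply(np.array(p)-s['tcp_pos']).round(4).tolist()]
    if ydir is not None:
        y=np.array([*ydir,0.]);y/=np.linalg.norm(y);z=np.array([0,0,-1.]);x=np.cross(y,z)
        out.append((T.inv()*R.from_matrix(np.c_[x,y,z])).as_rotvec(degrees=True).round(2).tolist())
    return out
E
python3 - <<'E'
from h import *
q=[(426.6,169.2),(450.5,169.2),(452.1,210),(427.1,210.8)]
w=cast('top',q,.19)[:,:2];print(w.round(4),w.mean(0).round(4))
q=[(235+40/3.8,145+66/3.8),(235+243/3.8,145+68/3.8),(235+240/3.8,145+322/3.8),(235+36/3.8,145+318/3.8)]
w=cast('top',q,.097)[:,:2];print(w.round(4),w.mean(0).round(4))
print(delta([.50,.30,.33],(1,0)), delta([.53,-.40,.33],(1,0)))
E
```

```text
[[ 0.5832 -0.2641]
 [ 0.5819 -0.3211]
 [ 0.4847 -0.3184]
 [ 0.4841 -0.2593]] [ 0.5335 -0.2907]
[[0.628  0.1709]
 [0.6237 0.0327]
 [0.4508 0.0397]
 [0.4567 0.1762]] [0.5398 0.1049]
[[-0.3943, -0.2451, -0.099], [-0.06, 0.05, 73.51]] [[-0.6217, -0.9078, -0.0982], [-0.06, 0.05, 73.51]]
```

>>> arm_command(motion=[{"tx": -0.03, "ty": -0.02, "tz": -0.04, "rz": 7}, {"tx": -0.06, "ty": -0.04, "tz": -0.08, "rz": 14}, {"tx": -0.1, "ty": -0.06, "tz": -0.1, "rz": 21}, {"tx": -0.13, "ty": -0.08, "tz": -0.1, "rz": 28}, {"tx": -0.17, "ty": -0.1, "tz": -0.1, "rz": 35}, {"tx": -0.2, "ty": -0.12, "tz": -0.1, "rz": 42}, {"tx": -0.235, "ty": -0.14, "tz": -0.1, "rz": 49}, {"tx": -0.27, "ty": -0.165, "tz": -0.1, "rz": 56}, {"tx": -0.305, "ty": -0.19, "tz": -0.1, "rz": 63}, {"tx": -0.34, "ty": -0.21, "tz": -0.1, "rz": 70}])

```text
invalid input
```

```bash
python3 - <<'E'
from h import *
s=arm.state();print(s['time_s'],s['tcp_pos'].round(3),s['qpos'].round(2),delta([.53,-.41,.33],(1,-.036)))
E
```

```text
0.1 [0.192 0.647 0.231] [-1.43  0.43  0.07  1.61 -0.03  1.11 -0.07] [[-0.6246, -0.9174, -0.0982], [-0.05, 0.05, 75.57]]
```

>>> arm_command(motion=[{"tx": -0.03, "ty": -0.02, "tz": -0.04, "rx": 0, "ry": 0, "rz": 7, "fingers": 0}, {"tx": -0.06, "ty": -0.04, "tz": -0.08, "rx": 0, "ry": 0, "rz": 14, "fingers": 0}, {"tx": -0.1, "ty": -0.06, "tz": -0.1, "rx": 0, "ry": 0, "rz": 21, "fingers": 0}, {"tx": -0.13, "ty": -0.08, "tz": -0.1, "rx": 0, "ry": 0, "rz": 28, "fingers": 0}, {"tx": -0.17, "ty": -0.1, "tz": -0.1, "rx": 0, "ry": 0, "rz": 35, "fingers": 0}, {"tx": -0.2, "ty": -0.12, "tz": -0.1, "rx": 0, "ry": 0, "rz": 42, "fingers": 0}, {"tx": -0.235, "ty": -0.14, "tz": -0.1, "rx": 0, "ry": 0, "rz": 49, "fingers": 0}, {"tx": -0.27, "ty": -0.165, "tz": -0.1, "rx": 0, "ry": 0, "rz": 56, "fingers": 0}, {"tx": -0.305, "ty": -0.19, "tz": -0.1, "rx": 0, "ry": 0, "rz": 63, "fingers": 0}, {"tx": -0.34, "ty": -0.21, "tz": -0.1, "rx": 0, "ry": 0, "rz": 70, "fingers": 0}])

```text
time_s: 0.93
tcp_pos: [0.4462, 0.3611, 0.3313]
eef_rot: [-0.0, 0.687, 0.726, -0.0]
ft_force: [1.1, 1.0, 0.3]
opening: 0.043
grip_force: 0.0
```

```bash
python3 - <<'E'
from h import *
s=arm.state();print(s['time_s'],s['tcp_pos'].round(3),s['qpos'].round(2),s['opening'],delta([.53,-.41,.33],(1,-.036)))
E
```

```text
0.9333 [0.446 0.361 0.331] [-1.17  0.19  0.44  1.73 -0.09  1.24 -0.65] 0.04296466539183951 [[-0.7746, 0.0411, 0.0012], [-0.02, -0.01, 5.22]]
```

>>> arm_command(motion=[{"tx": -0.04, "ty": 0.01, "tz": 0, "rx": 0, "ry": 0, "rz": 5.2, "fingers": 0}, {"tx": -0.08, "ty": 0.02, "tz": 0, "rx": 0, "ry": 0, "rz": 5.2, "fingers": 0}, {"tx": -0.12, "ty": 0.03, "tz": 0, "rx": 0, "ry": 0, "rz": 5.2, "fingers": 0}, {"tx": -0.16, "ty": 0.04, "tz": 0, "rx": 0, "ry": 0, "rz": 5.2, "fingers": 0}, {"tx": -0.2, "ty": 0.04, "tz": 0, "rx": 0, "ry": 0, "rz": 5.2, "fingers": 0}, {"tx": -0.24, "ty": 0.04, "tz": 0, "rx": 0, "ry": 0, "rz": 5.2, "fingers": 0}, {"tx": -0.28, "ty": 0.04, "tz": 0, "rx": 0, "ry": 0, "rz": 5.2, "fingers": 0}, {"tx": -0.32, "ty": 0.04, "tz": 0, "rx": 0, "ry": 0, "rz": 5.2, "fingers": 0}, {"tx": -0.36, "ty": 0.04, "tz": 0, "rx": 0, "ry": 0, "rz": 5.2, "fingers": 0}, {"tx": -0.4, "ty": 0.04, "tz": 0, "rx": 0, "ry": 0, "rz": 5.2, "fingers": 0}])

```text
time_s: 1.77
tcp_pos: [0.5094, -0.0356, 0.3313]
eef_rot: [-0.0, 0.717, 0.697, 0.0]
ft_force: [0.4, -0.4, -0.3]
opening: 0.0423
grip_force: 0.0
```

>>> arm_command(motion=[{"tx": -0.04, "ty": 0, "tz": 0, "rx": 0, "ry": 0, "rz": 0, "fingers": 0}, {"tx": -0.08, "ty": 0, "tz": 0, "rx": 0, "ry": 0, "rz": 0, "fingers": 0}, {"tx": -0.12, "ty": 0, "tz": 0, "rx": 0, "ry": 0, "rz": 0, "fingers": 0}, {"tx": -0.16, "ty": 0, "tz": 0, "rx": 0, "ry": 0, "rz": 0, "fingers": 0}, {"tx": -0.2, "ty": 0, "tz": 0, "rx": 0, "ry": 0, "rz": 0, "fingers": 0}, {"tx": -0.24, "ty": 0, "tz": 0, "rx": 0, "ry": 0, "rz": 0, "fingers": 0}, {"tx": -0.28, "ty": 0, "tz": 0, "rx": 0, "ry": 0, "rz": 0, "fingers": 0}, {"tx": -0.32, "ty": 0, "tz": 0, "rx": 0, "ry": 0, "rz": 0, "fingers": 0}, {"tx": -0.36, "ty": 0, "tz": 0, "rx": 0, "ry": 0, "rz": 0, "fingers": 0}, {"tx": -0.37, "ty": 0, "tz": 0, "rx": 0, "ry": 0, "rz": 0, "fingers": 0}])

```text
time_s: 2.6
tcp_pos: [0.4966, -0.4092, 0.3309]
eef_rot: [0.0, 0.719, 0.695, -0.001]
ft_force: [-0.8, 0.3, 0.2]
opening: 0.043
grip_force: 0.0
```

```bash
python3 - <<'E'
from h import *
s=arm.state();print(s['time_s'],s['tcp_pos'].round(3),s['qpos'].round(2),s['opening'],delta([.53,-.40,.155],(1,-.036)))
E
```

```text
2.6 [ 0.497 -0.409  0.331] [-0.06  0.41  0.9   1.59 -0.33  1.3   0.85] 0.0430422827592234 [[0.0108, 0.0334, 0.1758], [-0.09, 0.13, 0.07]]
```

>>> arm_command(motion=[{"tx": 0, "ty": 0.033, "tz": 0.03, "rx": 0, "ry": 0, "rz": 0, "fingers": 0}, {"tx": 0, "ty": 0.033, "tz": 0.065, "rx": 0, "ry": 0, "rz": 0, "fingers": 0}, {"tx": 0, "ty": 0.033, "tz": 0.1, "rx": 0, "ry": 0, "rz": 0, "fingers": 0}, {"tx": 0, "ty": 0.033, "tz": 0.135, "rx": 0, "ry": 0, "rz": 0, "fingers": 0}, {"tx": 0, "ty": 0.033, "tz": 0.17, "rx": 0, "ry": 0, "rz": 0, "fingers": 0}, {"tx": 0.02, "ty": 0.033, "tz": 0.175, "rx": 0, "ry": 0, "rz": 0, "fingers": 0}, {"tx": 0.04, "ty": 0.033, "tz": 0.175, "rx": 0, "ry": 0, "rz": 0, "fingers": 0}, {"tx": 0.06, "ty": 0.033, "tz": 0.175, "rx": 0, "ry": 0, "rz": 0, "fingers": 0}, {"tx": 0.065, "ty": 0.033, "tz": 0.175, "rx": 0, "ry": 0, "rz": 0, "fingers": 0}, {"tx": 0.07, "ty": 0.033, "tz": 0.175, "rx": 0, "ry": 0, "rz": 0, "fingers": 0}])

```text
time_s: 3.43
tcp_pos: [0.5343, -0.3334, 0.1562]
eef_rot: [-0.0, 0.717, 0.697, 0.0]
ft_force: [-0.4, -0.5, 0.8]
opening: 0.0427
grip_force: 0.0
```

>>> arm_command(motion=[{"tx": 0.006, "ty": 0, "tz": 0, "rx": 0, "ry": 0, "rz": 0, "fingers": 0}, {"tx": 0.012, "ty": 0, "tz": 0, "rx": 0, "ry": 0, "rz": 0, "fingers": 0}, {"tx": 0.018, "ty": 0, "tz": 0, "rx": 0, "ry": 0, "rz": 0, "fingers": 0}, {"tx": 0.024, "ty": 0, "tz": 0, "rx": 0, "ry": 0, "rz": 0, "fingers": 0}, {"tx": 0.03, "ty": 0, "tz": 0, "rx": 0, "ry": 0, "rz": 0, "fingers": 0}, {"tx": 0.036, "ty": 0, "tz": 0, "rx": 0, "ry": 0, "rz": 0, "fingers": 0}, {"tx": 0.042, "ty": 0, "tz": 0, "rx": 0, "ry": 0, "rz": 0, "fingers": 0}, {"tx": 0.048, "ty": 0, "tz": 0, "rx": 0, "ry": 0, "rz": 0, "fingers": 0}, {"tx": 0.054, "ty": 0, "tz": 0, "rx": 0, "ry": 0, "rz": 0, "fingers": 0}, {"tx": 0.058, "ty": 0, "tz": 0, "rx": 0, "ry": 0, "rz": 0, "fingers": 0}])

```text
time_s: 4.27
tcp_pos: [0.5359, -0.2756, 0.1563]
eef_rot: [-0.0, 0.717, 0.697, 0.0]
ft_force: [0.5, 0.3, -0.7]
opening: 0.043
grip_force: 0.0
```

```bash
python3 - <<'E'
from h import *
c=arm.camera('scene')['img'];t=arm.camera('top')['img']
cv2.imwrite('pics/s2.png',np.hstack([cv2.resize(c[100:300,40:340],(400,267)),cv2.resize(t[100:300,220:520],(400,267))])[:,:,::-1])
E
```

```text
(no output)
```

View pics/s2.png

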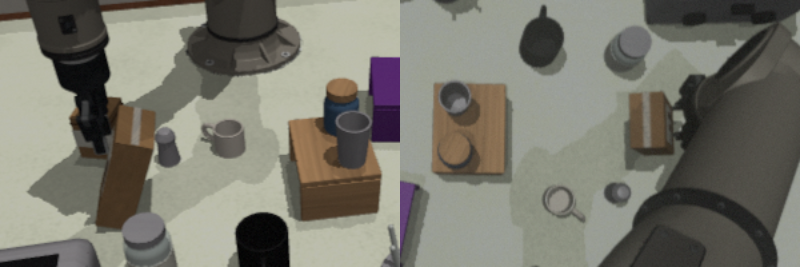

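The carton is leaning about 15–20° toward the stand, with the fingers behind it at about (685,110) in the top half. A little more push should drop it.

>>> arm_command(motion=[{"tx": 0.004, "ty": 0, "tz": 0, "rx": 0, "ry": 0, "rz": 0, "fingers": 0}, {"tx": 0.008, "ty": 0, "tz": 0, "rx": 0, "ry": 0, "rz": 0, "fingers": 0}, {"tx": 0.012, "ty": 0, "tz": 0, "rx": 0, "ry": 0, "rz": 0, "fingers": 0}, {"tx": 0.016, "ty": 0, "tz": 0, "rx": 0, "ry": 0, "rz": 0, "fingers": 0}, {"tx": 0.018, "ty": 0, "tz": 0, "rx": 0, "ry": 0, "rz": 0, "fingers": 0}, {"tx": 0.018, "ty": 0, "tz": 0, "rx": 0, "ry": 0, "rz": 0, "fingers": 0}, {"tx": 0.018, "ty": 0, "tz": 0, "rx": 0, "ry": 0, "rz": 0, "fingers": 0}, {"tx": 0, "ty": 0, "tz": 0, "rx": 0, "ry": 0, "rz": 0, "fingers": 0}, {"tx": -0.03, "ty": 0, "tz": 0, "rx": 0, "ry": 0, "rz": 0, "fingers": 0}, {"tx": -0.06, "ty": 0, "tz": 0, "rx": 0, "ry": 0, "rz": 0, "fingers": 0}])

```text
time_s: 5.2
tcp_pos: [0.5344, -0.3367, 0.1564]
eef_rot: [-0.0, 0.717, 0.697, 0.0]
ft_force: [0.2, -0.0, -0.5]
opening: 0.0424
grip_force: 0.0
```

```bash
python3 - <<'E'
from h import *
c=arm.camera('scene')['img'];t=arm.camera('top')['img'];np.save('pics/t3.npy',t)
cv2.imwrite('pics/s3.png',np.hstack([cv2.resize(c[100:300,40:340],(400,267)),cv2.resize(t[100:300,220:520],(400,267))])[:,:,::-1])
hsv=cv2.cvtColor(t,cv2.COLOR_RGB2HSV)
m=cv2.inRange(hsv,(4,60,40),(22,255,255)); m[:150]=0;m[:,:305]=0
m[230:]=0
pts=np.argwhere(m)[:,::-1].astype(np.float32); q=cv2.boxPoints(cv2.minAreaRect(pts))
print(q.round(1).tolist(),cast('top',q,.06)[:,:2].round(3).tolist())
E
```

```text
[[336.0, 178.0], [408.0, 178.0], [408.0, 215.0], [336.0, 215.0]] [[0.588, -0.067], [0.584, -0.26], [0.485, -0.255], [0.489, -0.064]]
```

View pics/s3.png

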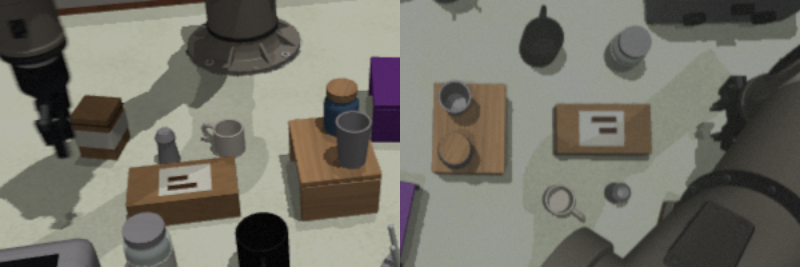

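The carton lies flat along the push line, with its centre near (0.536, -0.162). Both top views show the cup and shaker undisturbed. I'll lower the fingers behind its end and push.

>>> arm_command(motion=[{"tx": 0, "ty": 0, "tz": 0.03, "rx": 0, "ry": 0, "rz": 0, "fingers": 0}, {"tx": 0, "ty": 0, "tz": 0.06, "rx": 0, "ry": 0, "rz": 0, "fingers": 0}, {"tx": 0, "ty": 0, "tz": 0.09, "rx": 0, "ry": 0, "rz": 0, "fingers": 0}, {"tx": 0, "ty": 0, "tz": 0.115, "rx": 0, "ry": 0, "rz": 0, "fingers": 0}, {"tx": 0, "ty": 0, "tz": 0.126, "rx": 0, "ry": 0, "rz": 0, "fingers": 0}, {"tx": 0.02, "ty": 0, "tz": 0.126, "rx": 0, "ry": 0, "rz": 0, "fingers": 0}, {"tx": 0.04, "ty": 0, "tz": 0.126, "rx": 0, "ry": 0, "rz": 0, "fingers": 0}, {"tx": 0.055, "ty": 0, "tz": 0.126, "rx": 0, "ry": 0, "rz": 0, "fingers": 0}, {"tx": 0.065, "ty": 0, "tz": 0.126, "rx": 0, "ry": 0, "rz": 0, "fingers": 0}, {"tx": 0.075, "ty": 0, "tz": 0.126, "rx": 0, "ry": 0, "rz": 0, "fingers": 0}])

```text
time_s: 6.13
tcp_pos: [0.5366, -0.2612, 0.031]
eef_rot: [0.001, 0.717, 0.697, 0.0]
ft_force: [-0.3, -1.6, -1.8]
opening: 0.0428
grip_force: 0.7
```

>>> arm_command(motion=[{"tx": 0.012, "ty": 0, "tz": 0, "rx": 0, "ry": 0, "rz": 0, "fingers": 0}, {"tx": 0.024, "ty": 0, "tz": 0, "rx": 0, "ry": 0, "rz": 0, "fingers": 0}, {"tx": 0.036, "ty": 0, "tz": 0, "rx": 0, "ry": 0, "rz": 0, "fingers": 0}, {"tx": 0.048, "ty": 0, "tz": 0, "rx": 0, "ry": 0, "rz": 0, "fingers": 0}, {"tx": 0.06, "ty": 0, "tz": 0, "rx": 0, "ry": 0, "rz": 0, "fingers": 0}, {"tx": 0.072, "ty": 0, "tz": 0, "rx": 0, "ry": 0, "rz": 0, "fingers": 0}, {"tx": 0.084, "ty": 0, "tz": 0, "rx": 0, "ry": 0, "rz": 0, "fingers": 0}, {"tx": 0.094, "ty": 0, "tz": 0, "rx": 0, "ry": 0, "rz": 0, "fingers": 0}, {"tx": 0.1, "ty": 0, "tz": 0, "rx": 0, "ry": 0, "rz": 0, "fingers": 0}, {"tx": 0.1, "ty": 0, "tz": 0, "rx": 0, "ry": 0, "rz": 0, "fingers": 0}])

```text
time_s: 6.97
tcp_pos: [0.5392, -0.1593, 0.03]
eef_rot: [-0.001, 0.717, 0.697, 0.0]
ft_force: [0.0, 0.0, -0.3]
opening: 0.0425
grip_force: 0.0
```

```bash
python3 - <<'E'
from h import *
s=arm.state();print(s['tcp_pos'].round(3),s['ft_force'].round(1))
c=arm.camera('scene')['img'];t=arm.camera('top')['img']
cv2.imwrite('pics/s4.png',np.hstack([cv2.resize(c[100:300,40:340],(400,267)),cv2.resize(t[100:300,220:520],(400,267))])[:,:,::-1])
E
```

```text
[ 0.539 -0.159  0.03 ] [ 0.   0.  -0.3]
```

View pics/s4.png

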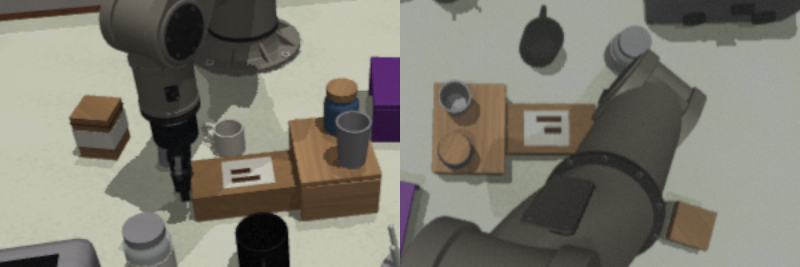

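The carton sits straight and centred, with its nose at the mouth, at about (505,128) in the top half. I'll keep pushing, slowly near the end.

>>> arm_command(motion=[{"tx": 0.012, "ty": 0, "tz": 0, "rx": 0, "ry": 0, "rz": 0, "fingers": 0}, {"tx": 0.024, "ty": 0, "tz": 0, "rx": 0, "ry": 0, "rz": 0, "fingers": 0}, {"tx": 0.036, "ty": 0, "tz": 0, "rx": 0, "ry": 0, "rz": 0, "fingers": 0}, {"tx": 0.048, "ty": 0, "tz": 0, "rx": 0, "ry": 0, "rz": 0, "fingers": 0}, {"tx": 0.06, "ty": 0, "tz": 0, "rx": 0, "ry": 0, "rz": 0, "fingers": 0}, {"tx": 0.072, "ty": 0, "tz": 0, "rx": 0, "ry": 0, "rz": 0, "fingers": 0}, {"tx": 0.084, "ty": 0, "tz": 0, "rx": 0, "ry": 0, "rz": 0, "fingers": 0}, {"tx": 0.094, "ty": 0, "tz": 0, "rx": 0, "ry": 0, "rz": 0, "fingers": 0}, {"tx": 0.1, "ty": 0, "tz": 0, "rx": 0, "ry": 0, "rz": 0, "fingers": 0}, {"tx": 0.104, "ty": 0, "tz": 0, "rx": 0, "ry": 0, "rz": 0, "fingers": 0}])

```text
time_s: 7.9
tcp_pos: [0.5421, -0.0563, 0.0302]
eef_rot: [-0.0, 0.717, 0.697, -0.0]
ft_force: [0.5, -2.5, 0.9]
opening: 0.0426
grip_force: 1.4
```

>>> arm_command(motion=[{"tx": 0.003, "ty": 0, "tz": 0, "rx": 0, "ry": 0, "rz": 0, "fingers": 0}, {"tx": 0.006, "ty": 0, "tz": 0, "rx": 0, "ry": 0, "rz": 0, "fingers": 0}, {"tx": 0.009, "ty": 0, "tz": 0, "rx": 0, "ry": 0, "rz": 0, "fingers": 0}, {"tx": 0.012, "ty": 0, "tz": 0, "rx": 0, "ry": 0, "rz": 0, "fingers": 0}])

```text
time_s: 8.23
tcp_pos: [0.5424, -0.0456, 0.0302]
eef_rot: [-0.0, 0.718, 0.696, -0.0]
ft_force: [0.1, -2.4, -0.7]
opening: 0.0428
grip_force: 1.0
```

Step slowly and watch for a force rise.

>>> arm_command(motion=[{"tx": 0.002, "ty": 0, "tz": 0, "rx": 0, "ry": 0, "rz": 0, "fingers": 0}, {"tx": 0.004, "ty": 0, "tz": 0, "rx": 0, "ry": 0, "rz": 0, "fingers": 0}, {"tx": 0.006, "ty": 0, "tz": 0, "rx": 0, "ry": 0, "rz": 0, "fingers": 0}])

```text
time_s: 8.48
tcp_pos: [0.5427, -0.0394, 0.0302]
eef_rot: [-0.0, 0.717, 0.697, -0.0]
ft_force: [-0.1, -1.1, -1.7]
opening: 0.0427
grip_force: 0.7
```

>>> arm_command(motion=[{"tx": 0.0015, "ty": 0, "tz": 0, "rx": 0, "ry": 0, "rz": 0, "fingers": 0}, {"tx": 0.003, "ty": 0, "tz": 0, "rx": 0, "ry": 0, "rz": 0, "fingers": 0}])

```text
time_s: 8.65
tcp_pos: [0.5428, -0.0364, 0.0303]
eef_rot: [-0.0, 0.717, 0.697, -0.0]
ft_force: [0.8, -1.4, -0.1]
opening: 0.0429
grip_force: 0.7
```

>>> arm_command(motion=[{"tx": 0.0015, "ty": 0, "tz": 0, "rx": 0, "ry": 0, "rz": 0, "fingers": 0}, {"tx": 0.003, "ty": 0, "tz": 0, "rx": 0, "ry": 0, "rz": 0, "fingers": 0}])

```text
time_s: 8.82
tcp_pos: [0.5425, -0.035, 0.0303]
eef_rot: [0.001, 0.718, 0.696, -0.001]
ft_force: [-3.5, -16.8, 0.1]
opening: 0.0427
grip_force: 8.3
```

>>> arm_command(motion=[{"tx": 0.0015, "ty": 0, "tz": 0, "rx": 0, "ry": 0, "rz": 0, "fingers": 0}, {"tx": 0.003, "ty": 0, "tz": 0, "rx": 0, "ry": 0, "rz": 0, "fingers": 0}])

```text
time_s: 8.98
tcp_pos: [0.5419, -0.0347, 0.0304]
eef_rot: [0.001, 0.719, 0.695, -0.002]
ft_force: [-6.7, -31.3, 2.0]
opening: 0.0427
grip_force: 15.6
```

The carton has met the back wall: the force rose at TCP y = -0.035, against the -0.036 I predicted. I'll back off and check.

>>> arm_command(motion=[{"tx": -0.01, "ty": 0, "tz": 0, "rx": 0, "ry": 0, "rz": 0, "fingers": 0}, {"tx": -0.035, "ty": 0, "tz": 0, "rx": 0, "ry": 0, "rz": 0, "fingers": 0}, {"tx": -0.07, "ty": 0, "tz": 0, "rx": 0, "ry": 0, "rz": 0, "fingers": 0}, {"tx": -0.105, "ty": 0, "tz": 0, "rx": 0, "ry": 0, "rz": 0, "fingers": 0}, {"tx": -0.14, "ty": 0, "tz": 0, "rx": 0, "ry": 0, "rz": 0, "fingers": 0}, {"tx": -0.16, "ty": 0, "tz": 0, "rx": 0, "ry": 0, "rz": 0, "fingers": 0}, {"tx": -0.16, "ty": 0, "tz": 0, "rx": 0, "ry": 0, "rz": 0, "fingers": 0}])

```text
time_s: 9.57
tcp_pos: [0.5376, -0.1957, 0.0309]
eef_rot: [0.001, 0.719, 0.695, -0.0]
ft_force: [-1.0, 0.1, -0.2]
opening: 0.0425
grip_force: 0.0
```

```bash
python3 - <<'E'
from h import *
c=arm.camera('scene')['img'];t=arm.camera('top')['img']
cv2.imwrite('pics/s5.png',np.hstack([cv2.resize(c[100:300,40:340],(400,267)),cv2.resize(t[100:300,220:520],(400,267))])[:,:,::-1])
m=cv2.inRange(cv2.cvtColor(t,cv2.COLOR_RGB2HSV),(4,60,40),(22,255,255)); m[:150]=0;m[:,:305]=0;m[230:]=0;m[:,360:]=0
pts=np.argwhere(m)[:,::-1].astype(np.float32); q=cv2.boxPoints(cv2.minAreaRect(pts))
print(cast('top',q,.06)[:,:2].round(3).tolist())
E
```

```text
[[0.59, 0.015], [0.589, -0.025], [0.49, -0.021], [0.491, 0.018]]
```

View pics/s5.png

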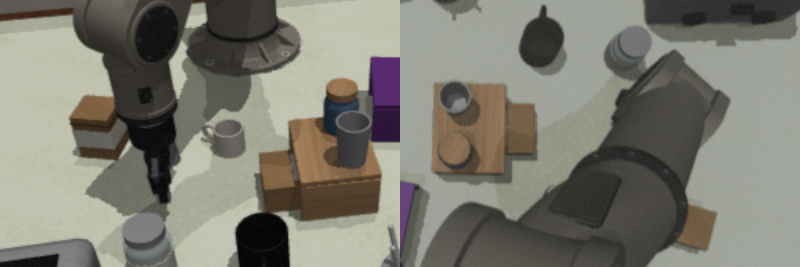

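The picture shows the carton home: straight, centred, its rear end at y = -0.023 as predicted, and sticking out of the stand at about (520,128). The cup, mug, jar, tea box and the things on the stand are where they were. The shaker is hidden behind the gripper, but the arm kept well clear of it.

```bash
python3 -c "
from bench import arm
print(arm.finish_job())"
```

```text
the job is handed in; nothing more can be done
None
```

I tipped the carton onto its broad side, pushed it straight into the wooden stand until it met the back wall, and handed the job in at about 9.7 s; no verdict came back, and the shaker was hidden behind the gripper in the last picture, so I did not see it at the end.

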